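Set up a guide pin under the top-heavy inspection scope

TASK

Set up the guide pin for inspection: first take the steel pin from its blue cradle and press it down into the two spring clips of the aluminium fixture until both have snapped around it, about centred between them. Then carry the tall, top-heavy inspection scope over, keeping it upright all the way, and set it down gently with its foot inside the yellow taped square and its lens looking down on the pin between the clips. Leave the yellow tape roll and the computer mouse where they are.

Things in the scene. Friction and masses are not known exactly. Their poses are not given: they have to be found in the camera images.
- pin: Steel guide pin: plain round bar, 22 mm in diameter, 140 mm long, with four thin dark rings, about 0.16 kg. Origin at its middle, y along its axis (both ends are alike; it may be rolled to any angle about y). It starts lying level in the cradle, axis 36 mm above the bench.
- cradle: Blue plastic cradle, fixed to the bench: base 70 x 130 x 6 mm with two V supports, each 14 mm wide, 48 mm either side of its middle along y, that carry the pin; between them the pin is free. Origin at the centre of its underside, z up. The pin lies along its y, open from above.
- fixture: Aluminium plate fixed to the bench, 180 (x) by 150 (y) by 10 mm thick. Origin at the centre of its underside, z up. On its +x half two spring clips for the pin, at y = +45 and -45 mm, each 16 mm wide, with nothing between them (so the pin can be held by its middle while pressed in); on its -x half a square of yellow tape, 90 x 90 mm inside.
- seat (a point): Where the pin's middle belongs, midway between the clips: fixture x = 40, y = 0, 46 mm above the bench; axes as the fixture's, pin along y. Each clip: a V seat below, two slick sprung leaves with lips about 16 mm apart 8 mm above this point, flaring to a 40 mm wide mouth 21 mm above it. Press the pin straight down, square to both; both snap at about 8 to 12 N and it then rests on the seats.
- pad (a point): Centre of the yellow taped square on the top face of the plate, 10 mm above the bench: fixture x = -35 mm, y = 0, so 75 mm from the seated pin's axis. Axes as the fixture's.
- scope: Scope, 175 mm tall, 0.42 kg, mostly its head. Round black foot 64 mm wide, 8 mm thick; steel column 14 mm; white box head 70 (x) x 40 (y) x 55 mm, from 120 mm up and x = -38 to +32. On its +x side a black lens barrel, 28 mm wide. Origin at the centre of the foot's underside, z up, x towards the lens. Centre of mass about 120 mm up, 6 mm forward: topples at about 12 degrees.
- head (a point): Good place to hold the scope: in the middle of the white head, 153 mm above the foot's underside and 4 mm forward of the column, above its centre of mass. The head's two flat sides are 40 mm apart along the scope's y; nothing stands beside or above them.
- lens (a point): Centre of the lens at the lower end of the barrel: 75 mm forward (scope x) of the column's axis, 115 mm above the foot's underside.
- tape: Roll of yellow tape lying flat, 90 mm in diameter, 24 mm high. Origin at the centre of its underside. Leave it.
- mouse: Black computer mouse, about 90 x 60 x 32 mm. Origin at its underside. Leave it.
Things that resemble listed ones, but are neither listed nor needed, are in the scene too. Of the things that look like the pin, the smaller one is meant.

How it is judged:
On the way:
1. the pin is snapped into both clips (x of pin in the frame of seat between -0.004 and 0.004 m and z of pin in the frame of seat between -0.004 and 0.004 m and y of pin in the frame of seat between -0.018 and 0.018 m and angle between the y axis of pin and the y axis of fixture, either way round below 0.06 rad), for 0.2 s.
At the end, for the whole second after the job is handed in: Pin snapped in both clips: its middle within 4 mm of the seat in x and z, 18 mm in y, within 0.06 rad. Scope at rest on the plate, upright within 0.05 rad, foot centre within 15 mm of the square's centre in x and y, lens within 13 mm (x) and 32 mm (y) of the seat (all of step 1 and x of scope in the frame of pad between -0.015 and 0.015 m and y of scope in the frame of pad between -0.015 and 0.015 m and z of scope in the frame of pad between -0.004 and 0.004 m and x of lens in the frame of seat between -0.013 and 0.013 m and y of lens in the frame of seat between -0.032 and 0.032 m and angle between scope's own z axis and vertical below 0.05 rad and linear speed of each of scope, pin below 0.03 m/s); the robot touches nothing.
It fails at once if the scope tilts more than 0.35 rad (20 degrees) at any time (angle between scope's own z axis and vertical above 0.35 rad).
It fails at once if the scope is dropped or banged down on the pad (faster than 0.4 m/s within 40 mm of it) (distance between scope and pad below 0.04 m and linear speed of scope above 0.4 m/s).
It fails at once if the tape roll or the mouse is moved more than 30 mm (distance of any of tape, mouse from where it was at the start of the episode above 0.03 m).
It also fails if it takes over 66 s, if anything falls off the work surface, if the arm or the gripper's body presses on something with over 40 N, if the wrist force passes 120 N, or if a joint passes its speed limit or range.

ROBOT

A 7-joint arm with a two-finger parallel gripper is mounted at the origin on the work surface. World frame = base frame: x ahead of the robot, y to its left, z up, the work surface at z = 0. Lengths are in m, angles in rad, forces in N, time in s.
With the tool pointing down it reaches from about 0.425 to 0.925 m from the base axis. Payload 6.8 kg.
Tool frame: the origin (TCP) lies midway between the tips of the shut fingers; the grasp point (between the pads) lies 19 mm behind it; z points along the fingers, y is the line along which they close (so a half turn about z gives the same grasp; the last joint's range is limited). The gripper opens to 85 mm and grips with 20 to 120 N. Pads are 22 mm wide; open, the fingers measure 114 mm over their backs; the gripper's body (76 mm by 85 mm) begins 54 mm behind the grasp point. The pads swing forward as they close: fully open they stand 13 mm farther back than shut.
Start: joints at [1.224, 0.477, 0.022, 1.555, -0.011, 1.109, -0.083], TCP at [0.16, -0.656, 0.231] pointing down, gripper open.
Joint ranges: [-2.96, 2.96], [-0.34, 2.1], [-1.41, 1.46], [0.24, 2.44], [-1.37, 4.51], [0.17, 1.92], [-2.96, 2.96]. Speed limits (rad/s): [2.39, 2.39, 3.14, 3.14, 3.14, 3.14, 3.14].

INTERFACE

Orientations are given as a unit quaternion [w, x, y, z].
In Python, from station import readout, imaging, hand_in gives the robot as it stands.
- The arm moves only by the tool drive_tool, never from a script. Its argument "series" is a list of rows, each a list of 5 numbers: the shift along the tool's x, y, z in cm, then the turn about the tool's z in degrees, then the closure, from -1 (fully open) to 1 (shut). A call has 1 to 8 rows; each row shifts and turns the commanded pose from where the row before left it, along the tool's axes as they then stand; what a row does not reach is not made up. A row lasts 1/10 s, in which the tool goes at most 50 mm and 8.59 degrees, less where a joint would pass 70% of its speed; a pose out of reach is approached as far as the arm can. A call with a gripper value outside its range is refused whole. The fingers move at their own pace and stop on an object; "squeeze" is the grip in N (left out, the last holds). Time passes only in rows, so rows that do not move let the fingers close. It gives the time, the measured TCP pose, the force, the opening and the grip force at its end, in the units of the state.
- readout.get_obs(): the state, without advancing time (a new reading comes with each control period).
- imaging.read_camera(name): name is "side" or "top"; returns the picture (400x640x3 uint8, red, green, blue); there is no depth.
- imaging.camera_model(name): a dict with "vfov" (degrees; the focal length in pixels is half the picture's height over the tangent of half this angle, whatever the lens; pixels are square), "cx", "cy" (the principal point, pixels), "xyz" and "orientation" of the camera in the world. Camera axes: x right, y down, z forward; pixel columns grow to the right and rows downward; lengths in m; the calibration is good to about 2 mm. A picture is of the moment at which its call begins. camera_model takes no time and is no camera call.
- hand_in(): hands the job in; it is judged then, once.
Trained networks look in the newest picture that a camera, given by its name, has taken for a name from the list of things; names that differ only in an ending like _2 or _b are one class to them, and where a whole thing is asked for, a point or a joint stands for the part that bears it (a point fixed in the world has none). Each returns a list of dicts, best first, with "conf" (0 to 1); they miss things now and then, are a little off and sometimes report something else, mostly with a low value. They report only what shows in the picture. A call takes as long as a camera call. They do not tell look-alikes from the thing itself.
- imaging.cut_out(thing, camera): "mask" (400x640 bool, what is visible of it) and "centre" ([column, row] in pixels, amid what is visible of it).
The state is a dict: "t": time; "q": joint angles; "joint_vel": joint speeds; "joint_torque": joint torques, N m; "eef_pos": TCP position; "tool_rot": TCP orientation; "contact_force": force on the tool from outside, world axes, zero at the start; "torque": the same for the moment, N m; "gripper_width": opening from 0.0 (shut) to 1.0 (fully open); "grasp_force": force on a finger pad.
Only numpy, scipy, OpenCV 4.12 (cv2) and the standard library are available. Lean on these libraries where they do the work, as an engineer would, in place of code of your own. Each camera call takes 0.05 s, during which the arm holds its last target. There are 200 camera calls.

## Working session

There is one attempt and no reset: what is moved stays moved. The work goes in short steps, Python scripts to look and compute and a tool call to move; the robot and the scene stay as the last step left them, time stands still between calls to the robot, and variables do not carry over. Pictures are saved under pics/ and viewed, at most 13 in all, crops included, and the job is handed in when it is done.

Besides the shell and the picture viewer there is one more tool, called after ">>>" as name([rows], argument=value, ...), one row to a line, values as JSON. drive_tool: Moves the arm, as the interface text tells. Its arguments: {"type":"object","properties":{"series":{"type":"array"},"squeeze":{"type":"number"}},"required":["series"]}

```bash
mkdir -p pics; cat > h.py <<'E'
import numpy as np, cv2
from scipy.spatial.transform import Rotation as R
from station import readout, imaging, hand_in
def cam(n):
    m=imaging.camera_model(n); f=200/np.tan(np.radians(m['vfov']/2)); q=m['orientation']
    return f,m['cx'],m['cy'],np.array(m['xyz']),R.from_quat([q[1],q[2],q[3],q[0]]).as_matrix()
def p2w(n,uv,z):
    f,cx,cy,c,M=cam(n); d=M@np.array([(uv[0]-cx)/f,(uv[1]-cy)/f,1]); return c+d*(z-c[2])/d[2]
def w2p(n,p):
    f,cx,cy,c,M=cam(n); d=M.T@(np.array(p)-c); return np.array([cx+f*d[0]/d[2],cy+f*d[1]/d[2]])
def save(n,im,crop=None,s=1):
    if crop: im=im[crop[1]:crop[3],crop[0]:crop[2]]
    cv2.imwrite('pics/'+n,cv2.resize(im[:,:,::-1],None,fx=s,fy=s,interpolation=cv2.INTER_CUBIC))
E
python3 - <<'E'
from h import *
a=imaging.read_camera('top'); b=imaging.read_camera('side')
save('top0.png',a);save('side0.png',b)
for n in('top','side'):
    print(n,imaging.camera_model(n))
    for t in('pin','cradle','fixture','scope','tape','mouse'):
        for d in imaging.cut_out(t,n)[:4]:
            m=d['mask'].astype(np.uint8); r=cv2.minAreaRect(cv2.findNonZero(m))
            print(t,round(d['conf'],2),np.round(d['centre'],1),m.sum(),np.round(r[0],1),np.round(r[1],1),round(r[2],1))
o=readout.get_obs();print(o['t'],o['eef_pos'],o['tool_rot'])
E
```

```text
top {'vfov': 50.04851417425172, 'cx': 319.25935658640026, 'cy': 194.71865770572796, 'xyz': array([0.36280466, 0.0025267 , 1.19935903]), 'orientation': array([-0.04649704,  0.7075359 , -0.70409745,  0.03844155])}
pin 0.82 [433.1 215.7] 373 [432.6 216.2] [ 8.5 50.2] 80.0
pin 0.75 [420.3 286. ] 818 [419.9 288.9] [12.8 72.9] 7.4
cradle 0.92 [428.6 222.2] 776 [430.8 216.4] [25.5 46.5] 78.7
fixture 0.62 [330.  175.6] 3403 [330.5 177.8] [54.2 63.7] 8.5
fixture 0.29 [194.2 224.8] 1244 [194.9 216.2] [56.5 36.6] 66.8
scope 0.59 [194.9 225.6] 1179 [194.4 216.3] [57.2 34.4] 63.4
tape 0.85 [241.1 116.8] 452 [249.  122.5] [31. 32.] 90.0
side {'vfov': 47.39246448016937, 'cx': 325.2469661469596, 'cy': 196.10225822665714, 'xyz': array([0.2863747 , 0.75856264, 0.70481962]), 'orientation': array([ 0.0617178 , -0.11405692,  0.886295  , -0.4445932 ])}
pin 0.67 [445.1 186.7] 870 [441.2 185.4] [76.7 12.6] 11.3
pin 0.48 [369.2 162.4] 258 [369.5 162.5] [33.  7.] 90.0
cradle 0.91 [368.9 175.2] 443 [368.5 172. ] [26. 25.] 90.0
fixture 0.97 [302.  227.9] 3529 [300.3 227.9] [79.3 58.8] 24.6
fixture 0.3 [192.  279.7] 1006 [193.7 285.5] [38.6 46.5] 71.6
scope 0.77 [319.9 326.1] 4273 [307.5 338. ] [96. 85.] 90.0
scope 0.35 [301.7 227.3] 3651 [300.2 228.1] [79.3 60.4] 25.5
tape 0.69 [190.2 278.4] 1092 [193.4 285.6] [39.3 47.1] 76.0
tape 0.33 [299.  227.3] 3487 [300.2 228.1] [78.5 58.3] 24.5
mouse 0.74 [290.1 161. ] 496 [286.3 164. ] [17.3 31.6] 85.9
mouse 0.68 [368.3 173.8] 532 [368.5 169. ] [32. 25.] 90.0
0.7 [ 0.15965078 -0.65586591  0.23134315] [3.42674029e-05 9.92885476e-01 1.19073210e-01 1.65789533e-05]
```

View pics/top0.png

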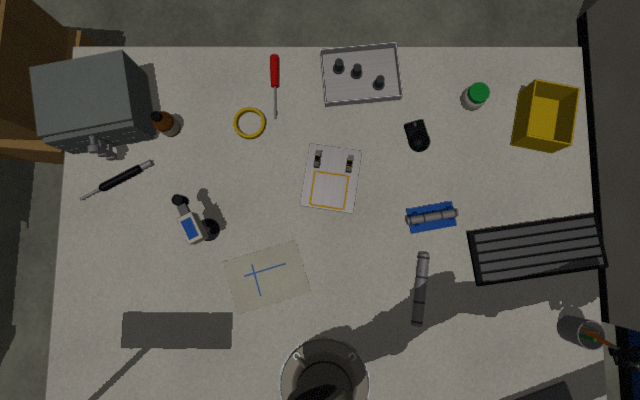

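View pics/side0.png

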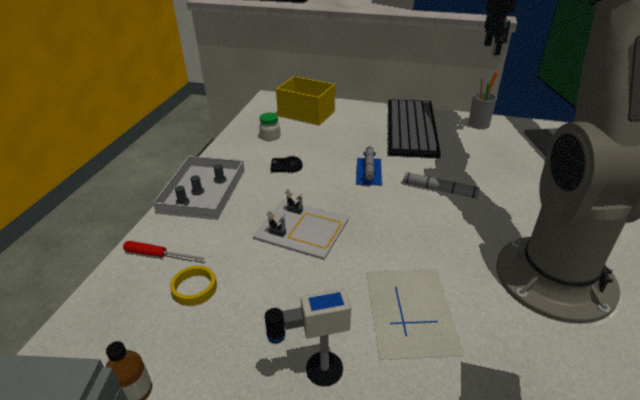

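The top view shows the two pin look-alikes: (432,216), lying on the blue cradle and about 50 px long, and (420,288), lying loose and about 73 px long. The smaller one in the cradle fits the description. The fixture is at (331,178) with its clips at (318,158) and (350,162). The scope's head is at (190,228), its foot at (210,230) and its lens at (180,200). I'll enlarge these and measure.

```bash
python3 - <<'E'
from h import *
a=imaging.read_camera('top'); b=imaging.read_camera('side')
def cr(im,x,y,w,h,s): return cv2.resize(im[y:y+h,x:x+w],None,fx=s,fy=s,interpolation=cv2.INTER_CUBIC)
r1=np.hstack([cr(a,390,190,80,60,5),cr(a,291,142,80,60,5)])
r2=np.hstack([cr(a,160,185,80,60,5),cr(b,252,280,107,80,3.75)[:300,:400]])
cv2.imwrite('pics/crop1.png',np.vstack([r1,r2])[:,:,::-1])
def yel(im,n,z,box):
    h=cv2.cvtColor(im,cv2.COLOR_RGB2HSV); m=cv2.inRange(h,(12,90,90),(35,255,255)); k=np.zeros_like(m);x0,y0,x1,y1=box;k[y0:y1,x0:x1]=m[y0:y1,x0:x1]
    hull=cv2.convexHull(cv2.findNonZero(k))[:,0]; q=cv2.approxPolyN(hull.reshape(-1,1,2),4).reshape(-1,2) if hasattr(cv2,'approxPolyN') else hull
    w=np.array([p2w(n,p,z) for p in q]); print(n,'tape corners',np.round(w[:,:2],4).tolist(),'mean',w.mean(0).round(4),'sides',np.linalg.norm(w-np.roll(w,1,0),axis=1).round(4))
    e=w-np.roll(w,1,0); ang=np.degrees(np.arctan2(e[:,1],e[:,0]))%90; print(ang.round(1))
yel(a,'top',.01,(300,165,362,218)); yel(b,'side',.01,(280,205,350,255))
# foot in the two views, pin
for n,t,z in(('top','pin',.036),('side','pin',.036),('top','cradle',.003)):
    for d in imaging.cut_out(t,n):
        p=np.argwhere(d['mask'])[:,::-1]; w=np.array([p2w(n,x,z)[:2] for x in p]); r=cv2.minAreaRect(w.astype(np.float32)*1000)
        print(n,t,d['conf'],np.round(r[0],1),np.round(r[1],1),round(r[2],1))
E
```

```text
top tape corners [[0.4639, -0.0526], [0.4774, 0.0477], [0.5765, 0.0317], [0.5626, -0.0668]] mean [ 0.5201 -0.01    0.01  ] sides [0.0997 0.1012 0.1004 0.0994]
[81.8 82.3 80.8 82. ]
side tape corners [[0.4798, 0.0466], [0.575, 0.0336], [0.6488, -0.0825], [0.4645, -0.0532]] mean [ 0.542  -0.0139  0.01  ] sides [0.1009 0.0961 0.1375 0.1866]
[81.3 82.2 32.4 81. ]
top pin 0.92 [ 251.8 -253.2] [ 30.9 192.6] 82.4
top pin 0.8 [ 445.9 -291. ] [ 22.3 141.9] 10.8
side pin 0.77 [ 445.7 -287.9] [ 19.7 162.7] 10.1
side pin 0.7 [ 253.5 -226.6] [ 53.4 188.3] 82.6
top cradle 0.93 [ 447.7 -295.7] [ 70.6 131.8] 11.2
```

View pics/crop1.png

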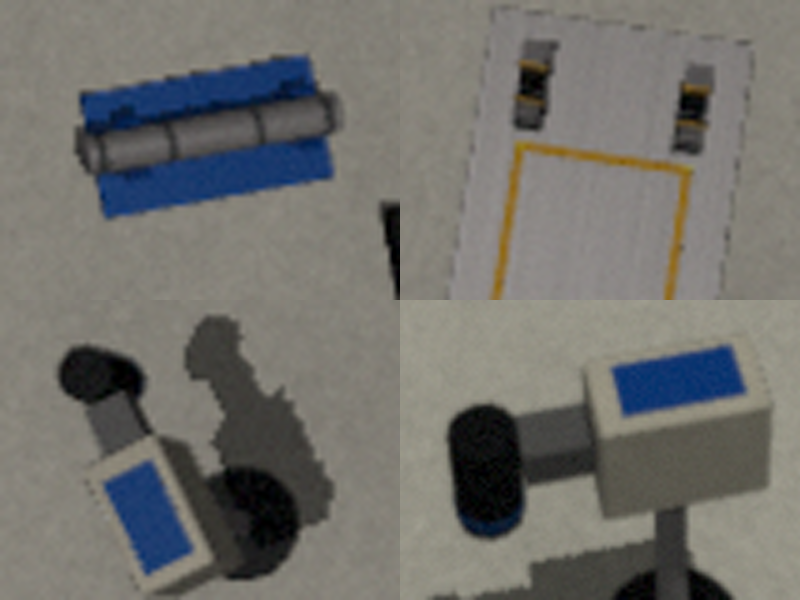

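The crops confirm it: the pin in the cradle measures 142 x 22 mm, so it is the one meant (the loose one is 193 x 31 mm). The fixture's yaw is -8.2° and the pad is at (0.520,-0.010). Next I'll measure the scope and check the clip pixels against the calibration.

```bash
python3 - <<'E'
from h import *
y=np.radians(-8.2); F=np.array([[np.cos(y),-np.sin(y)],[np.sin(y),np.cos(y)]])
pad=np.array([.5201,-.010]); seat=pad+F@[.075,0]; print('seat',seat)
for s in(.045,-.045):
    p=seat+F@[0,s]; print('clip px',w2p('top',[*p,.055]),w2p('side',[*p,.055]))
a=imaging.read_camera('top'); b=imaging.read_camera('side')
for n,im,box in(('top',a,(165,205,215,250)),('side',b,(290,285,360,320))):
    h=cv2.cvtColor(im,cv2.COLOR_RGB2HSV); m=cv2.inRange(h,(95,120,40),(130,255,255)); k=np.zeros_like(m);x0,y0,x1,y1=box;k[y0:y1,x0:x1]=m[y0:y1,x0:x1]
    w=np.array([p2w(n,p,.175)[:2] for p in cv2.findNonZero(k)[:,0]]); r=cv2.minAreaRect((w*1000).astype(np.float32)); print(n,'label',np.round(r[0],1),np.round(r[1],1),r[2],'mean',w.mean(0))
print('foot top',p2w('top',(209.5,229),.008),'side',p2w('side',(324.3,369),.008))
# dark foot in side view
g=b.max(2); k=np.zeros_like(g); k[350:390,300:350]=(g[350:390,300:350]<50)*255
e=cv2.fitEllipse(cv2.convexHull(cv2.findNonZero(k))); print('side foot ellipse',e,p2w('side',e[0],.006))
print('lens side',p2w('side',(252+486/3.75,280+222/3.75),.115), 'lens top', p2w('top',(160+85/5,185+75/5),.17))
for t,c,bx in(('tape','top',0),('mouse','top',0)):
    for d in imaging.cut_out(t,c)[:2]: print(t,d['conf'],p2w(c,d['centre'],.015))
E
```

```text
seat [ 0.59433322 -0.02069717]
clip px [316.56774151 158.27826477] [276.35474189 218.28825623]
clip px [349.37035303 163.03209332] [294.0986711  196.16365898]
top label [404.8 325.1] [46.8 23.6] 27.392776489257812 mean [0.40489336 0.3252451 ]
side label [405.6 323.9] [48.  23.8] 27.792110443115234 mean [0.40567162 0.32407561]
foot top [0.40931248 0.32138299 0.008     ] side [0.40769644 0.33035765 0.008     ]
side foot ellipse ((323.78253173828125, 368.1122131347656), (34.60102844238281, 36.43903732299805), 95.0010757446289) [0.4093323  0.32772965 0.006     ]
lens side [0.31764369 0.32547807 0.115     ] lens top [0.47275041 0.35963734 0.17      ]
tape 0.56 [0.73647644 0.23261057 0.015     ]
mouse 0.66 [ 0.6803902  -0.25939663  0.015     ]
```

>>> drive_tool([
  [3.9, -3.05, 0, 0, -1],
  [3.9, -3.05, 0, 0, -1],
  [3.9, -3.05, 0, 0, -1],
  [3.9, -3.05, 0, 0, -1],
  [3.9, -3.05, 0, 0, -1],
  [3.9, -3.05, 0, 0, -1],
  [3.9, -3.05, 0, 0, -1],
  [3.9, -3.05, 0, 0, -1],
], squeeze=100)

```text
t: 1.95
eef_pos: [0.4061, -0.3434, 0.2317]
tool_rot: [0.0, 0.993, 0.119, 0.0]
contact_force: [0.2, 0.7, -0.1]
gripper_width: 1.005
grasp_force: 0.0
```

>>> drive_tool([
  [0, 0, 0, -8, -1],
  [0, 0, 0, -8, -1],
  [0, 0, 0, -8, -1],
  [0, 0, 0, -8, -1],
  [0, 0, 0, -8, -1],
  [0, 0, 0, -8, -1],
  [0, 0, 0, -8, -1],
  [0, 0, 0, -8, -1],
])

```text
t: 2.75
eef_pos: [0.4051, -0.3451, 0.2314]
tool_rot: [0.0, 0.777, 0.629, -0.0]
contact_force: [-0.4, -0.1, 0.8]
gripper_width: 1.002
grasp_force: 0.0
```

>>> drive_tool([
  [0, 0, 0, -8, -1],
  [0, 0, 0, -8, -1],
  [0, 0, 0, -7, -1],
  [0, 0, 0, 0, -1],
])

```text
t: 3.15
eef_pos: [0.4051, -0.3451, 0.2314]
tool_rot: [0.0, 0.638, 0.77, 0.0]
contact_force: [0.2, -0.2, -0.4]
gripper_width: 1.003
grasp_force: 0.0
```

```bash
cat >> h.py <<'E'
def state():
    o=readout.get_obs(); q=o['tool_rot']; M=R.from_quat([q[1],q[2],q[3],q[0]]).as_matrix()
    return o,np.array(o['eef_pos']),M,np.degrees(np.arctan2(M[1,0],M[0,0]))
def go(xyz,head):
    o,p,M,h=state(); d=M.T@(np.array(xyz)-p)*100
    print('t %.2f'%o['t'],'pos',p.round(4),'head %.1f'%h,'tilt',M[:,2].round(3),'| shift cm (axes now)',d.round(2),'turn %.1f'%-((head-h+180)%360-180),'w',round(o['gripper_width'],3),'F',np.round(o['contact_force'],1),'q7',round(o['q'][6],2))
E
python3 -c "
from h import *
go([.446,-.2915,.115],100.8)"
```

```text
t 3.15 pos [ 0.4051 -0.3451  0.2314] head 100.7 tilt [ 0. -0. -1.] | shift cm (axes now) [ 4.5   5.02 11.64] turn -0.1 w 1.003 F [ 0.2 -0.2 -0.4] q7 0.67
```

>>> drive_tool([
  [1.5, 1.67, 2.0, 0, -1],
  [1.5, 1.67, 2.0, 0, -1],
  [1.5, 1.67, 2.0, 0, -1],
  [0, 0, 4, 0, -1],
  [0, 0, 4, 0, -1],
  [0, 0, 3, 0, -1],
  [0, 0, 2, 0, -1],
  [0, 0, 0, 0, -1],
])

```text
t: 3.95
eef_pos: [0.4442, -0.2905, 0.0388]
tool_rot: [-0.003, 0.639, 0.769, -0.0]
contact_force: [-0.2, 0.1, 0.3]
gripper_width: 1.001
grasp_force: 0.0
```

```bash
python3 -c "
from h import *
go([.446,-.2915,.017],100.8)
a=imaging.read_camera('side'); save('side1.png',a,(320,110,480,230),4)"
```

```text
t 3.95 pos [ 0.4442 -0.2905  0.0388] head 100.5 tilt [-0.005  0.003 -1.   ] | shift cm (axes now) [-0.14  0.17  2.18] turn -0.3 w 1.001 F [-0.2  0.1  0.3] q7 0.39
```

View pics/side1.png

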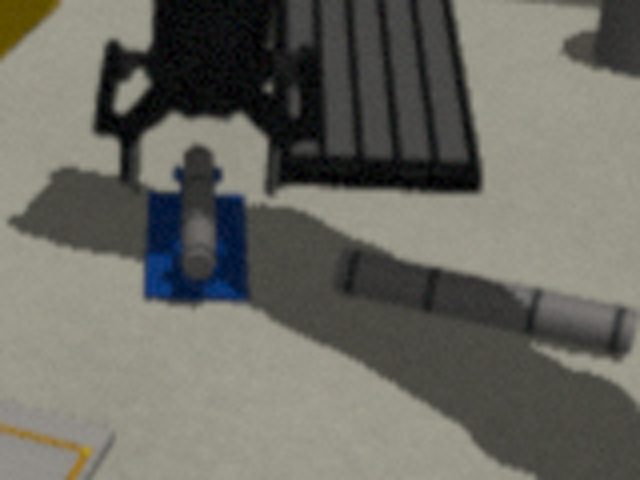

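The fingers straddle the pin over the cradle (pin at about (370,163) in the full side picture), so I'll go down and close.

>>> drive_tool([
  [-0.1, 0.15, 1.1, 0, -1],
  [0, 0, 1.1, 0, -1],
  [0, 0, 0, 0, -1],
  [0, 0, 0, 0, 0.3],
  [0, 0, 0, 0, 1],
  [0, 0, 0, 0, 1],
  [0, 0, 0, 0, 1],
  [0, 0, 0, 0, 1],
])

```text
t: 4.8
eef_pos: [0.4464, -0.2926, 0.0198]
tool_rot: [-0.001, 0.639, 0.77, -0.001]
contact_force: [-4.6, 0.4, 8.6]
gripper_width: 0.225
grasp_force: 97.5
```

>>> drive_tool([
  [0, 0, 0, 0, 1],
  [0, 0, 0, 0, 1],
  [0, 0, 0, 0, 1],
  [0, 0, 0, 0, 1],
])

```text
t: 5.2
eef_pos: [0.4464, -0.2926, 0.0199]
tool_rot: [-0.001, 0.639, 0.77, -0.001]
contact_force: [-4.9, 0.7, 8.0]
gripper_width: 0.221
grasp_force: 97.4
```

>>> drive_tool([
  [0, 0, -0.5, 0, 1],
  [0, 0, -1, 0, 1],
  [0, 0, -2, 0, 1],
  [0, 0, -3, 0, 1],
  [0, 0, -3, 0, 1],
  [0, 0, -2, 0, 1],
  [0, 0, 0, 0, 1],
  [0, 0, 0, 0, 1],
])

```text
t: 6.0
eef_pos: [0.4476, -0.2922, 0.1345]
tool_rot: [0.0, 0.638, 0.77, -0.0]
contact_force: [0.3, -0.6, -1.7]
gripper_width: 0.227
grasp_force: 97.9
```

```bash
python3 -c "
from h import *
go([.5943,-.0207,.14],81.8)
a=imaging.read_camera('side'); save('side2.png',a,(310,70,470,190),4)
t=imaging.read_camera('top')
for n in('side','top'):
  for d in imaging.cut_out('pin',n): print(n,d['conf'],d['centre'],d['mask'].sum())"
```

```text
t 6.00 pos [ 0.4476 -0.2922  0.1345] head 100.7 tilt [ 0.001 -0.    -1.   ] | shift cm (axes now) [23.96 19.44 -0.56] turn 18.9 w 0.227 F [ 0.3 -0.6 -1.7] q7 0.46
side 0.7 [445.1, 185.9] 873
side 0.62 [370.3, 126.6] 197
top 0.9 [420.1, 291.3] 759
top 0.71 [427.0, 215.1] 234
```

View pics/side2.png

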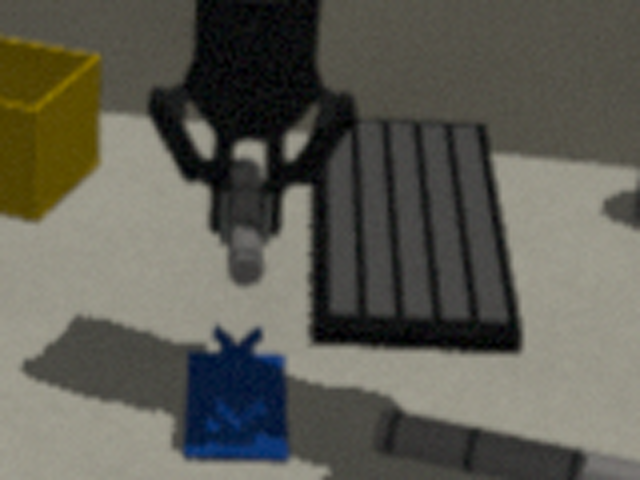

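The pin is held level by its middle, and the cradle is empty. I'll carry it over the seat.

>>> drive_tool([
  [2, 1.6, 0, 0, 1],
  [3.4, 2.8, 0, 0, 1],
  [3.8, 3.1, 0, 0, 1],
  [3.8, 3.1, 0, 0, 1],
  [3.8, 3.1, 0, 0, 1],
  [3.8, 3.1, 0, 0, 1],
  [2.2, 1.8, 0, 0, 1],
  [1.1, 0.9, 0, 0, 1],
])

```text
t: 7.0
eef_pos: [0.5956, -0.017, 0.1334]
tool_rot: [-0.001, 0.636, 0.771, 0.001]
contact_force: [-0.7, 0.1, -1.7]
gripper_width: 0.221
grasp_force: 98.0
```

>>> drive_tool([
  [0, 0, 0, 6.3, 1],
  [0, 0, 0, 6.3, 1],
  [0, 0, 0, 6.3, 1],
  [0, 0, 1.5, 0, 1],
  [0, 0, 1, 0, 1],
  [0, 0, 0, 0, 1],
  [0, 0, 0, 0, 1],
])

```text
t: 7.7
eef_pos: [0.5943, -0.0215, 0.1083]
tool_rot: [-0.001, 0.756, 0.655, -0.001]
contact_force: [0.2, -0.2, -2.3]
gripper_width: 0.224
grasp_force: 98.0
```

```bash
python3 -c "
from h import *
go([.5943,-.0207,.07],81.8)
t=imaging.read_camera('top');a=imaging.read_camera('side')
for n in('side','top'):
  for d in imaging.cut_out('pin',n): 
    p=cv2.findNonZero(d['mask'].astype(np.uint8))[:,0]
    w=np.array([p2w(n,x,state()[1][2]+.016)[:2] for x in p]); r=cv2.minAreaRect((w*1000).astype(np.float32)); print(n,round(d['conf'],2),d['centre'],r)
save('side3.png',a,(230,130,390,250),4)"
```

```text
t 7.70 pos [ 0.5943 -0.0215  0.1083] head 81.8 tilt [-0.002  0.    -1.   ] | shift cm (axes now) [ 0.08 -0.01  3.83] turn 0.0 w 0.224 F [ 0.2 -0.2 -2.3] q7 -0.41
side 0.74 [276.9, 189.9] ((595.1544799804688, -14.210075378417969), (151.1077880859375, 30.078378677368164), 82.25562286376953)
side 0.46 [195.2, 296.3] ((641.8095092773438, 306.1459655761719), (75.84219360351562, 92.16609954833984), 41.90317916870117)
top 0.66 [311.9, 152.2] ((599.7705688476562, 29.176912307739258), (20.83160972595215, 40.92123794555664), 0.17102013528347015)Traceback (most recent call last):
  File "<string>", line 8, in <module>
    w=np.array([p2w(n,x,state()[1][2]+.016)[:2] for x in p]); r=cv2.minAreaRect((w*1000).astype(np.float32)); print(n,round(d['conf'],2),d['centre'],r)
                ~~~^^^^^^^^^^^^^^^^^^^^^^^^
  File "h.py", line 8, in p2w
    f,cx,cy,c,M=cam(n); d=M@np.array([(uv[0]-cx)/f,(uv[1]-cy)/f,1]); return c+d*(z-c[2])/d[2]
                ~~~^^^
  File "h.py", line 5, in cam
    m=imaging.camera_model(n); f=200/np.tan(np.radians(m['vfov']/2)); q=m['orientation']
ValueError: time passes only in moves, steps and waits
```

The pin is square to the clips (-7.7° measured) and over the seat. I'll lower it to the mouths, then press.

>>> drive_tool([
  [0.1, 0, 1.5, 0, 1],
  [0, 0, 1.5, 0, 1],
  [0, 0, 1.5, 0, 1],
  [0, 0, 1, 0, 1],
  [0, 0, 0.5, 0, 1],
  [0, 0, 0, 0, 1],
])

```text
t: 8.5
eef_pos: [0.5949, -0.0201, 0.0484]
tool_rot: [-0.0, 0.756, 0.655, -0.0]
contact_force: [-0.7, 0.1, -1.6]
gripper_width: 0.226
grasp_force: 98.0
```

>>> drive_tool([
  [0, 0, 0.3, 0, 1],
  [0, 0, 0.3, 0, 1],
  [0, 0, 0.2, 0, 1],
  [0, 0, 0, 0, 1],
])

```text
t: 8.9
eef_pos: [0.596, -0.0199, 0.0427]
tool_rot: [0.001, 0.756, 0.655, 0.001]
contact_force: [-1.3, 0.8, 5.6]
gripper_width: 0.227
grasp_force: 98.6
```

```bash
python3 -c "
from h import *
go([.5943,-.0207,.030],81.8)
a=imaging.read_camera('side')
save('side3.png',a,(230,130,390,250),4)"
```

```text
t 8.90 pos [ 0.596  -0.0199  0.0427] head 81.8 tilt [ 0.002  0.    -1.   ] | shift cm (axes now) [-0.11 -0.16  1.27] turn -0.0 w 0.227 F [-1.3  0.8  5.6] q7 -0.46
```

View pics/side3.png

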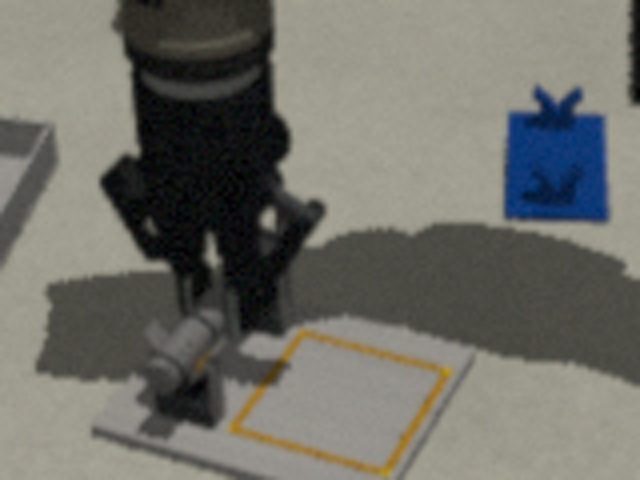

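The pin sits in the clip mouths at 5.6 N, so I'll press it straight down.

>>> drive_tool([
  [0, 0, 0.25, 0, 1],
  [0, 0, 0.25, 0, 1],
  [0, 0, 0.25, 0, 1],
  [0, 0, 0, 0, 1],
])

```text
t: 9.35
eef_pos: [0.5951, -0.0201, 0.0335]
tool_rot: [-0.0, 0.756, 0.655, 0.0]
contact_force: [0.7, 1.3, -3.6]
gripper_width: 0.224
grasp_force: 98.0
```

>>> drive_tool([
  [0, 0, 0.25, 0, 1],
  [0, 0, 0.2, 0, 1],
  [0, 0, 0, 0, 1],
  [0, 0, 0, 0, 1],
])

```text
t: 9.75
eef_pos: [0.5954, -0.0204, 0.0299]
tool_rot: [0.0, 0.756, 0.655, -0.0]
contact_force: [-2.1, -0.4, 5.3]
gripper_width: 0.225
grasp_force: 99.0
```

The force dropped to -3.6 N as the clips snapped, and then the pin met the seats. I'll give a small extra push, release and rise.

>>> drive_tool([
  [0, 0, 0.15, 0, 1],
  [0, 0, 0, 0, 1],
  [0, 0, 0, 0, 1],
])

```text
t: 10.05
eef_pos: [0.5954, -0.0204, 0.0298]
tool_rot: [0.001, 0.756, 0.655, -0.0]
contact_force: [-6.9, -0.5, 17.5]
gripper_width: 0.228
grasp_force: 100.5
```

>>> drive_tool([
  [0, 0, -0.15, 0, 0.5],
  [0, 0, 0, 0, -0.2],
  [0, 0, 0, 0, -1],
  [0, 0, 0, 0, -1],
  [0, 0, 0, 0, -1],
  [0, 0, 0, 0, -1],
])

```text
t: 10.65
eef_pos: [0.5952, -0.0202, 0.0292]
tool_rot: [-0.0, 0.756, 0.655, 0.0]
contact_force: [-0.2, 0.5, 0.0]
gripper_width: 0.997
grasp_force: 0.0
```

>>> drive_tool([
  [0, 0, -1, 0, -1],
  [0, 0, -2, 0, -1],
  [0, 0, -4, 0, -1],
  [0, 0, -5, 0, -1],
  [0, 0, -5, 0, -1],
  [0, 0, -5, 0, -1],
  [0, 0, -3, 0, -1],
  [0, 0, 0, 0, -1],
])

```text
t: 11.45
eef_pos: [0.5977, -0.0197, 0.2858]
tool_rot: [0.003, 0.756, 0.655, 0.004]
contact_force: [-0.3, 0.6, -0.6]
gripper_width: 1.003
grasp_force: 0.0
```

```bash
python3 -c "
from h import *
go([.4115,.3275,.28],207.6)
a=imaging.read_camera('side');t=imaging.read_camera('top')
for n in('side','top'):
  for d in imaging.cut_out('pin',n): 
    p=cv2.findNonZero(d['mask'].astype(np.uint8))[:,0]
    w=np.array([p2w(n,x,.046)[:2] for x in p]); r=cv2.minAreaRect((w*1000).astype(np.float32)); print(n,round(d['conf'],2),d['centre'],r)
save('side4.png',a,(240,160,360,260),5)"
```

```text
t 11.45 pos [ 0.5977 -0.0197  0.2858] head 81.8 tilt [ 0.01 -0.   -1.  ] | shift cm (axes now) [ 31.7  -23.4    0.39] turn -125.8 w 1.003 F [-0.3  0.6 -0.6] q7 -0.34
side 0.57 [281.4, 213.3] ((594.8151245117188, -17.122596740722656), (156.4314727783203, 28.700029373168945), 80.47750091552734)
side 0.57 [444.4, 184.3] ((254.16390991210938, -211.14906311035156), (54.86766815185547, 187.67056274414062), 82.9943618774414)Traceback (most recent call last):
  File "<string>", line 8, in <module>
    w=np.array([p2w(n,x,.046)[:2] for x in p]); r=cv2.minAreaRect((w*1000).astype(np.float32)); print(n,round(d['conf'],2),d['centre'],r)
                ~~~^^^^^^^^^^
  File "h.py", line 8, in p2w
    f,cx,cy,c,M=cam(n); d=M@np.array([(uv[0]-cx)/f,(uv[1]-cy)/f,1]); return c+d*(z-c[2])/d[2]
                ~~~^^^
  File "h.py", line 5, in cam
    m=imaging.camera_model(n); f=200/np.tan(np.radians(m['vfov']/2)); q=m['orientation']
ValueError: time passes only in moves, steps and waits
```

>>> drive_tool([
  [3.2, -2.3, 0, 0, -1],
  [3.5, -2.6, 0, 0, -1],
  [3.5, -2.6, 0, 0, -1],
  [3.5, -2.6, 0, 0, -1],
  [3.5, -2.6, 0, 0, -1],
  [3.5, -2.6, 0, 0, -1],
  [3.5, -2.6, 0, 0, -1],
  [3.5, -2.6, 0, 0, -1],
])

```text
t: 12.4
eef_pos: [0.43, 0.2839, 0.2778]
tool_rot: [-0.0, 0.756, 0.655, -0.001]
contact_force: [0.9, -0.2, 1.1]
gripper_width: 1.001
grasp_force: 0.0
```

>>> drive_tool([
  [3, -2.2, 0, 0, -1],
  [1, -0.7, 0, -8, -1],
  [0, 0, 0, -8, -1],
  [0, 0, 0, -8, -1],
  [0, 0, 0, -8, -1],
  [0, 0, 0, -8, -1],
  [0, 0, 0, -8, -1],
  [0, 0, 0, -8, -1],
])

```text
t: 13.2
eef_pos: [0.4081, 0.3262, 0.2776]
tool_rot: [-0.001, 0.357, 0.934, -0.001]
contact_force: [0.0, 0.3, -0.4]
gripper_width: 0.998
grasp_force: 0.0
```

>>> drive_tool([
  [0, 0, 0, -8, -1],
  [0, 0, 0, -8, -1],
  [0, 0, 0, -8, -1],
  [0, 0, 0, -8, -1],
  [0, 0, 0, -8, -1],
  [0, 0, 0, -8, -1],
  [0, 0, 0, -8, -1],
  [0, 0, 0, -8, -1],
])

```text
t: 14.0
eef_pos: [0.4081, 0.3262, 0.2777]
tool_rot: [-0.001, -0.192, 0.981, -0.001]
contact_force: [0.3, -0.1, -0.2]
gripper_width: 0.999
grasp_force: 0.0
```

>>> drive_tool([
  [0, 0, 0, -5.8, -1],
  [0, 0, 0, 0, -1],
  [0, 0, 0, 0, -1],
])

```text
t: 14.3
eef_pos: [0.4084, 0.3265, 0.2783]
tool_rot: [-0.001, -0.237, 0.971, -0.0]
contact_force: [0.5, -0.4, -0.1]
gripper_width: 1.0
grasp_force: 0.0
```

```bash
sed -i 's/^def cam(n)/import functools\n@functools.cache\ndef cam(n)/' h.py; python3 -c "
from h import *
go([.4115,.328,.21],207.6)
a=imaging.read_camera('side')
save('side4.png',np.vstack([cv2.resize(a[160:250,240:360],(480,360)),cv2.resize(a[200:400,200:440],(480,240))]))"
```

```text
t 14.30 pos [0.4084 0.3265 0.2783] head -152.6 tilt [-0.002 -0.001 -1.   ] | shift cm (axes now) [-0.36 -0.    6.83] turn -0.2 w 1.0 F [ 0.5 -0.4 -0.1] q7 0.98
```

View pics/side4.png

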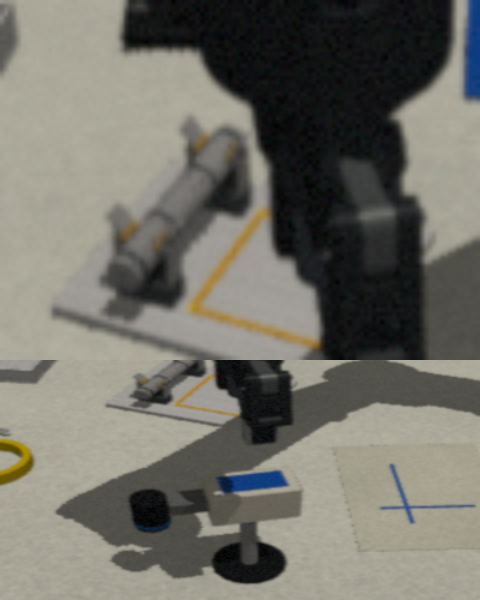

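The pin lies in both clips, and the gripper is above the upright scope. I'll descend around the head.

>>> drive_tool([
  [-0.35, 0, 2, 0, -1],
  [0, 0, 3, 0, -1],
  [0, 0, 3, 0, -1],
  [0, 0, 3, 0, -1],
  [0, 0, 2, 0, -1],
  [0, 0, 1.4, 0, -1],
  [0, 0, 0, 0, -1],
  [0, 0, 0, 0, -1],
], squeeze=60)

```text
t: 15.15
eef_pos: [0.4121, 0.3291, 0.1358]
tool_rot: [0.0, -0.238, 0.971, 0.0]
contact_force: [-0.2, 0.4, 0.4]
gripper_width: 0.999
grasp_force: 0.0
```

```bash
python3 -c "
from h import *
go([.4115,.328,.134],207.6)
a=imaging.read_camera('side')
save('side5.png',a,(230,200,390,400),3)"
```

```text
t 15.15 pos [0.4121 0.3291 0.1358] head -152.4 tilt [ 0.  0. -1.] | shift cm (axes now) [ 0.1  -0.07  0.18] turn -0.0 w 0.999 F [-0.2  0.4  0.4] q7 0.82
```

View pics/side5.png

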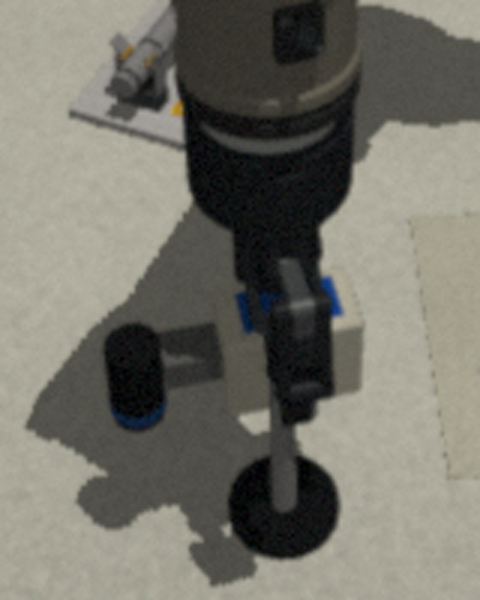

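The fingers straddle the head centrally, in line with the column, so I'll close and lift.

>>> drive_tool([
  [0, -0.07, 0, 0, -0.5],
  [0, 0, 0, 0, -0.2],
  [0, 0, 0, 0, 0],
  [0, 0, 0, 0, 0.2],
  [0, 0, 0, 0, 0.4],
  [0, 0, 0, 0, 1],
  [0, 0, 0, 0, 1],
  [0, 0, 0, 0, 1],
])

```text
t: 16.0
eef_pos: [0.4129, 0.3282, 0.1359]
tool_rot: [0.001, -0.238, 0.971, -0.0]
contact_force: [1.0, -1.6, 6.4]
gripper_width: 0.458
grasp_force: 61.6
```

>>> drive_tool([
  [0, 0, 0, 0, 1],
  [0, 0, -0.3, 0, 1],
  [0, 0, -0.7, 0, 1],
  [0, 0, -1, 0, 1],
  [0, 0, -1, 0, 1],
  [0, 0, -0.5, 0, 1],
  [0, 0, 0, 0, 1],
  [0, 0, 0, 0, 1],
], squeeze=80)

```text
t: 16.8
eef_pos: [0.4123, 0.3278, 0.1703]
tool_rot: [0.0, -0.238, 0.971, -0.0]
contact_force: [0.0, -0.2, -4.1]
gripper_width: 0.461
grasp_force: 80.9
```

```bash
python3 -c "
from h import *
o,p,M,h=state()
import math
y=math.radians(-8.2); pad=np.array([.5209,-.0097]); hp=pad+.004*np.array([math.cos(y),math.sin(y)])
print(hp); go([*hp,.17],171.8)
a=imaging.read_camera('side')
save('side6.png',a,(230,200,390,400),3)"
```

```text
[ 0.5248591  -0.01027052]
t 16.80 pos [0.4123 0.3278 0.1703] head -152.4 tilt [ 0. -0. -1.] | shift cm (axes now) [  5.67 -35.18   0.04] turn 35.8 w 0.461 F [ 0.  -0.2 -4.1] q7 0.86
```

View pics/side6.png

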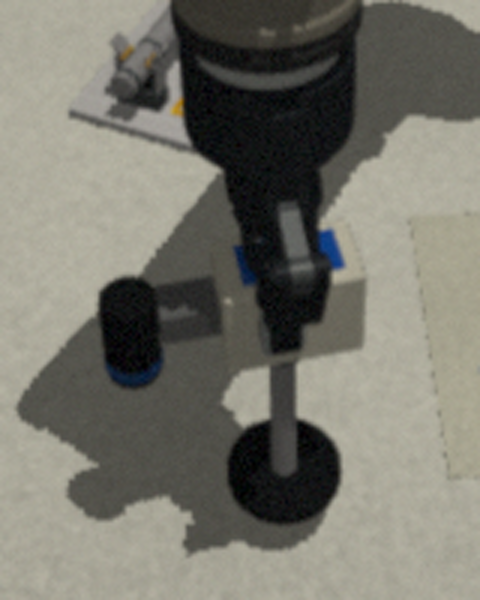

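The scope is lifted upright (4.1 N matches 0.42 kg), with its foot about 34 mm up. I'll carry it slowly.

>>> drive_tool([
  [0, -0.5, -0.5, 0, 1],
  [0.15, -1, -0.8, 0, 1],
  [0.25, -1.5, -0.8, 0, 1],
  [0.3, -2, -0.6, 0, 1],
  [0.35, -2.2, -0.3, 0, 1],
  [0.4, -2.4, 0, 0, 1],
  [0.4, -2.4, 0, 0, 1],
  [0.4, -2.4, 0, 0, 1],
])

```text
t: 17.65
eef_pos: [0.4595, 0.1881, 0.2008]
tool_rot: [0.0, -0.238, 0.971, -0.0]
contact_force: [-0.4, 0.4, -5.9]
gripper_width: 0.464
grasp_force: 81.2
```

>>> drive_tool([
  [0.4, -2.4, 0, 0, 1],
  [0.4, -2.4, 0, 0, 1],
  [0.4, -2.4, 0, 0, 1],
  [0.4, -2.4, 0, 0, 1],
  [0.4, -2.4, 0, 0, 1],
  [0.4, -2.4, 0, 0, 1],
  [0.4, -2.2, 0, 0, 1],
  [0.35, -1.8, 0, 0, 1],
])

```text
t: 18.45
eef_pos: [0.5165, 0.0097, 0.2007]
tool_rot: [-0.0, -0.237, 0.971, -0.0]
contact_force: [-0.4, -0.1, -4.3]
gripper_width: 0.459
grasp_force: 81.3
```

>>> drive_tool([
  [0.2, -1.3, 0, 2, 1],
  [0, -0.8, 0, 4, 1],
  [0, -0.3, 0, 5, 1],
  [0, 0, 0, 5, 1],
  [0, 0, 0, 5, 1],
  [0, 0, 0, 5, 1],
  [0, 0, 0, 5, 1],
  [0, 0, 0, 4.8, 1],
])

```text
t: 19.25
eef_pos: [0.525, -0.0102, 0.2007]
tool_rot: [0.0, 0.074, 0.997, 0.0]
contact_force: [-0.0, 0.4, -4.4]
gripper_width: 0.454
grasp_force: 81.3
```

>>> drive_tool([
  [0, 0, 0, 0, 1],
  [0, 0, 0, 0, 1],
  [0, 0, 0, 0, 1],
])

```text
t: 19.55
eef_pos: [0.525, -0.0102, 0.2004]
tool_rot: [0.0, 0.071, 0.997, 0.0]
contact_force: [-0.4, -0.3, -5.0]
gripper_width: 0.456
grasp_force: 81.3
```

```bash
python3 -c "
from h import *
go([.5249,-.0103,.147],171.8)"
```

```text
t 19.55 pos [ 0.525  -0.0102  0.2004] head 171.9 tilt [ 0.  0. -1.] | shift cm (axes now) [ 0.01 -0.01  5.34] turn 0.1 w 0.456 F [-0.4 -0.3 -5. ] q7 1.06
```

>>> drive_tool([
  [0, 0, 0.5, 0, 1],
  [0, 0, 0.9, 0, 1],
  [0, 0, 0.9, 0, 1],
  [0, 0, 0.8, 0, 1],
  [0, 0, 0.7, 0, 1],
  [0, 0, 0.5, 0, 1],
  [0, 0, 0.3, 0, 1],
  [0, 0, 0, 0, 1],
])

```text
t: 20.35
eef_pos: [0.5249, -0.0102, 0.1539]
tool_rot: [-0.0, 0.072, 0.997, 0.0]
contact_force: [-0.5, 0.1, -4.4]
gripper_width: 0.461
grasp_force: 81.3
```

```bash
python3 -c "
from h import *
go([.525,-.0102,.1459],171.8)
a=imaging.read_camera('side')
print('expected foot centre px',w2p('side',[.5209,-.0097,.018+.008]))
save('side7.png',a,(220,120,380,260),4)"
```

```text
t 20.35 pos [ 0.5249 -0.0102  0.1539] head 171.8 tilt [-0.001  0.    -1.   ] | shift cm (axes now) [-0.01 -0.    0.8 ] turn -0.0 w 0.461 F [-0.5  0.1 -4.4] q7 1.01
expected foot centre px [314.94102875 224.51001551]
```

View pics/side7.png

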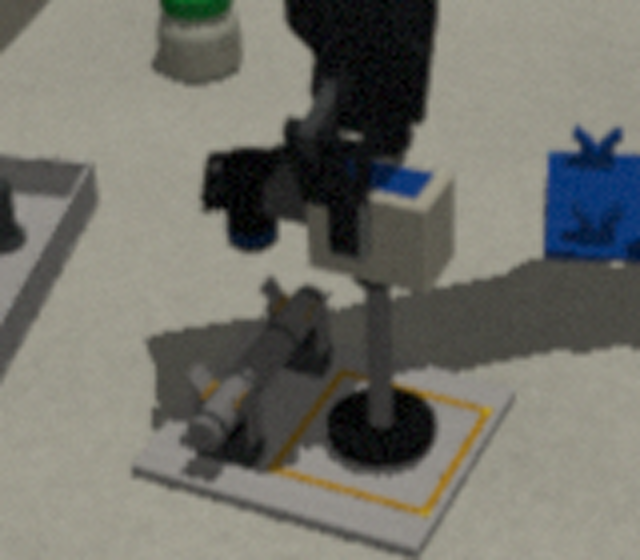

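The foot is just above the square at about (315,226), with 224.5 predicted, and the scope is upright. I'll set it down.

>>> drive_tool([
  [0, 0, 0.2, 0, 1],
  [0, 0, 0.2, 0, 1],
  [0, 0, 0.2, 0, 1],
  [0, 0, 0.1, 0, 1],
  [0, 0, 0, 0, 1],
])

```text
t: 20.9
eef_pos: [0.525, -0.0102, 0.1472]
tool_rot: [-0.0, 0.072, 0.997, -0.0]
contact_force: [-0.3, 0.3, -4.8]
gripper_width: 0.462
grasp_force: 81.3
```

>>> drive_tool([
  [0, 0, 0.1, 0, 1],
  [0, 0, 0.05, 0, 1],
  [0, 0, 0, 0, 1],
  [0, 0, 0, 0, 1],
])

```text
t: 21.3
eef_pos: [0.5252, -0.0102, 0.146]
tool_rot: [0.0, 0.072, 0.997, -0.0]
contact_force: [-1.4, 0.0, -2.9]
gripper_width: 0.459
grasp_force: 81.6
```

Contact is beginning (-2.9 N), so I'll lower a touch more and then release slowly.

>>> drive_tool([
  [0, 0, 0.05, 0, 1],
  [0, 0, 0, 0, 1],
  [0, 0, 0, 0, 1],
], squeeze=40)

```text
t: 21.6
eef_pos: [0.5254, -0.0102, 0.146]
tool_rot: [0.0, 0.072, 0.997, -0.0]
contact_force: [-1.1, -1.7, 6.2]
gripper_width: 0.457
grasp_force: 82.4
```

>>> drive_tool([
  [0, 0, 0, 0, 0.1],
  [0, 0, 0, 0, 0],
  [0, 0, 0, 0, -0.1],
  [0, 0, 0, 0, -0.3],
  [0, 0, 0, 0, -0.7],
  [0, 0, 0, 0, -1],
  [0, 0, 0, 0, -1],
  [0, 0, 0, 0, -1],
])

```text
t: 22.4
eef_pos: [0.5251, -0.0102, 0.1453]
tool_rot: [0.0, 0.072, 0.997, 0.0]
contact_force: [-0.3, -0.3, -0.5]
gripper_width: 0.999
grasp_force: 0.0
```

>>> drive_tool([
  [0, 0, -0.5, 0, -1],
  [0, 0, -1.5, 0, -1],
  [0, 0, -3, 0, -1],
  [0, 0, -4, 0, -1],
  [0, 0, -4, 0, -1],
  [0, 0, -3, 0, -1],
  [0, 0, 0, 0, -1],
  [0, 0, 0, 0, -1],
])

```text
t: 23.2
eef_pos: [0.5254, -0.01, 0.3068]
tool_rot: [0.001, 0.072, 0.997, -0.0]
contact_force: [-0.5, -0.2, -0.4]
gripper_width: 1.005
grasp_force: 0.0
```

```bash
python3 -c "
from h import *
go([.525,-.0102,.3],171.8)
a=imaging.read_camera('side'); t=imaging.read_camera('top')
print('pred foot',w2p('side',[.5209,-.0097,.018]),'lens',w2p('side',[.5952,-.0203,.125]))
save('end.png',np.hstack([cv2.resize(a[120:260,220:380],(480,420)),cv2.resize(t[140:220,290:380],(320,420))]))"
```

```text
t 23.20 pos [ 0.5254 -0.01    0.3068] head 171.8 tilt [ 0.002 -0.001 -1.   ] | shift cm (axes now) [ 0.04 -0.02  0.68] turn -0.0 w 1.005 F [-0.5 -0.2 -0.4] q7 1.15
pred foot [315.01533168 227.15539956] lens [283.18890503 182.1391622 ]
```

View pics/end.png

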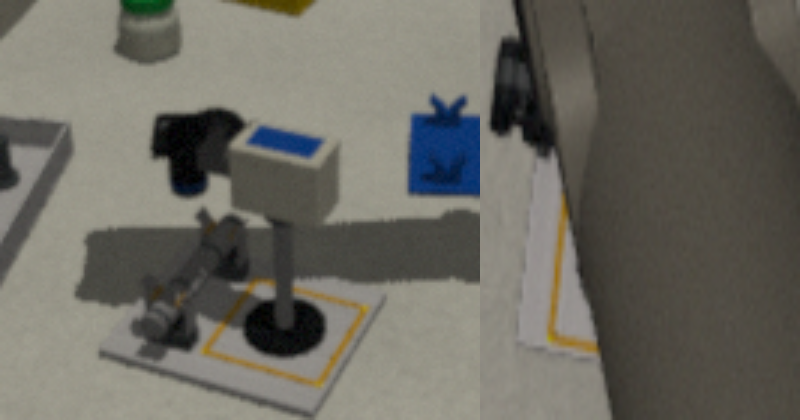

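The scope stands upright in the square. Its foot is at (315,228.7) with (315,227) predicted, and its lens is at (282,183) with (283,182) predicted, over the seated pin. The arm is clear, so I'm handing in.

```bash
python3 -c "
from h import *
print(hand_in())"
```

```text
the job is handed in; nothing more can be done
None
```

The pin is snapped into both clips, the scope stands upright in the taped square with its lens over the pin, and the job was handed in at about 23 s; the hand-in returned no verdict.

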